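# Put the spectacle case away in the rack and close its shutter

## Task

Put the black spectacle case away in the empty bay of the low white rack: slide the rack's shutter out of the way, push the case lengthways through the open mouth until it is wholly inside, then slide the shutter across until it is fully home in front of the case. Leave the carton in the other bay, the spray bottle, the tape roll and the pliers where they are.

Things in the scene. Friction and masses are not known exactly. Their poses are not given: they have to be found in the camera images.
- rack: Low white two-bay rack, fixed, 190 mm deep (x), 250 wide (y), 72 high. Origin on the bench at its centre; x points from the open mouths (x = -90 mm, facing the robot's left) to the closed back (inner face x = +85). Bays centred on y = -60 and +60, each 110 mm wide, 66 high, no sill: the bench is the floor. Clear roof from x = -50 to the back; the front 40 mm is open above for fingers.
- felt: Thin grey felt sheet (150 x 100 mm, flat, fixed) on the floor of the empty bay, which may be either of the two. Origin at its centre, on the bay's centre line (x = 0 of the rack); axes parallel to the rack's.
- case: Hard black spectacle case, a rounded box 150 mm long (x), 88 mm wide (y), 52 mm high, 0.2 kg, lying on the bench before the rack. Origin at the centre of its underside. Too wide for the gripper: it is to be pushed. Either end may go in first.
- shutter (a joint): Position (m) of the rack's upright metal shutter, sliding along rack y: 0 = stop, centred before the bay at y = -60 mm; 0.12 = stop before the bay at y = +60. It starts about midway, blocking both. Panel 114 mm wide, 8 thick, from the bench to 62 high, middle plane at rack x = -99 mm. Slides with about 1 N.
- shutter_tab (a point): Top centre of the shutter's upright grip tab, 107 mm above the bench, at the middle of the shutter. The tab is 14 mm thick along the slide (rack y), 30 mm across it (rack x) and stands from 62 to 107 mm high; push it from either side or pinch it from above.
- carton: Brown cardboard carton 140 x 84 x 46 mm, 0.3 kg, in the other bay; it stays there. Origin at the centre of its underside.
- spray: White bottle, 52 mm diameter, 150 mm high, standing on the bench; bystander. Origin at the centre of its underside.
- tape: Flat paper tape roll, 110 mm outside diameter, 24 mm high, lying on the bench; bystander. Origin at the centre of its underside.
- pliers: Pliers lying flat on the bench, about 140 mm long, 14 mm high; bystander. Origin on the bench under the pivot.

How it is judged:
By the outcome, as a careful person would: the job done as asked, in the order asked, and still so for the second after the job is handed in, with the robot touching nothing.
It also fails if it takes over 69 s, if anything falls off the work surface, if the arm or the gripper's body presses on something with over 40 N, if the wrist force passes 120 N, or if a joint passes its speed limit or range.

## Robot

A 6-joint arm with a two-finger parallel gripper is mounted at the origin on the work surface. World frame = base frame: x ahead of the robot, y to its left, z up, the work surface at z = 0. Lengths are in m, angles in rad, forces in N, time in s.
With the tool pointing down it reaches from about 0.35 to 0.85 m from the base axis. Payload 8.1 kg.
Tool frame: the origin (TCP) lies on the centre line of the jaws, within the pads' length; the fingertips stand robot.tips_ahead ahead of it and the grasp point (between the pads) lies 6 mm ahead of it (robot.tips_ahead is the distance from the TCP to the fingertips, in m); z points along the fingers, y is the line along which they close (so a half turn about z gives the same grasp; the last joint's range is limited). The gripper opens to 93 mm and grips with 3 to 60 N. Pads are 15 mm wide; open, the fingers measure 128 mm over their backs; the gripper's body (75 mm by 188 mm) begins 65 mm behind the grasp point.
Start: joints at [-1.245, 0.13, 1.488, -0, 1.523, -0.085], TCP at [0.24, -0.55, 0.244] pointing down, gripper open.
Joint ranges: [-2.96, 2.96], [-0.89, 2.26], [0.02, 2.5], [-1.34, 4.48], [0, 2.73], [-2.66, 2.66]. Speed limits (rad/s): [2.39, 2.39, 2.79, 3.14, 3.14, 3.14].

## Interface

Orientations are given as a rotation vector (axis times angle).
In Python, from plant import robot gives the robot as it stands.
- The arm moves only by the tool apply_moves, never from a script. Its arguments are lists of equal length, an entry for each row: "delta_pos": the shift along the tool's x, y, z in cm, a list of three; "twist": the turn about the tool's z in rad. A call has 1 to 8 rows; each row shifts and turns the commanded pose from where the row before left it, along the tool's axes as they then stand; what a row does not reach is not made up. A row lasts 1/8 s, in which the tool goes at most 62.5 mm and 10.7 degrees, less where a joint would pass 70% of its speed; a pose out of reach is approached as far as the arm can. A call with a gripper value outside its range is refused whole. "gripper" is the finger opening in cm, from 0 to 9.3, set as the call begins (left out, the last holds). The fingers move at their own pace and stop on an object; "squeeze" is the grip in N (left out, the last holds). Time passes only in rows, so rows that do not move let the fingers close. It gives the time, the measured TCP pose, the force, the opening and the grip force at its end, in the units of the state.
- robot.read_state(): the state, without advancing time (a new reading comes with each control period).
- robot.read_camera(name): name is "scene" or "top" or "wrist"; returns a dict with "frame" (420x560x3 uint8, red, green, blue), "vertical_fov" (degrees; the focal length in pixels is half the picture's height over the tangent of half this angle, whatever the lens; pixels are square), "cx", "cy" (the principal point, pixels), "R" (3x3) and "t" (3): a world point X has camera coordinates R X + t. Camera axes: x right, y down, z forward; pixel columns grow to the right and rows downward; lengths in m; the calibration is good to about 2 mm. A picture is of the moment at which its call begins. There is no depth.
- robot.close_job(): hands the job in; it is judged then, once.
The state is a dict: "t": time; "q": joint angles; "dq": joint speeds; "joint_torque": joint torques, N m; "tool_pos": TCP position; "orientation": TCP orientation; "force": force on the tool from outside, world axes, zero at the start; "wrist_torque": the same for the moment, N m; "opening": finger opening in m; "gripper_force": force on a finger pad.
Only numpy, scipy, OpenCV 4.12 (cv2) and the standard library are available. Lean on these libraries where they do the work, as an engineer would, in place of code of your own. Each camera call takes 0.05 s, during which the arm holds its last target. There are 200 camera calls.

## Working session

There is one attempt and no reset: what is moved stays moved. The work goes in short steps, Python scripts to look and compute and a tool call to move; the robot and the scene stay as the last step left them, time stands still between calls to the robot, and variables do not carry over. Pictures are saved under pics/ and viewed, at most 10 in all, crops included, and the job is handed in when it is done.

Besides the shell and the picture viewer there is one more tool, called after "Call:" as name(argument=value, ...), one argument or row to a line, values as JSON. apply_moves: Moves the arm, as the interface text tells. Its arguments: {"type":"object","properties":{"delta_pos":{"type":"array"},"twist":{"type":"array"},"gripper":{"type":"number"},"squeeze":{"type":"number"}},"required":["delta_pos","twist"]}

```bash
mkdir -p pics; cat > h.py <<'E'
import numpy as np, cv2
from plant import robot
def cam(n,f=None):
    c=robot.read_camera(n)
    if f: cv2.imwrite('pics/'+f,c['frame'][:,:,::-1])
    return c
def back(c,uv,z):
    f=c['frame'].shape[0]/2/np.tan(np.radians(c['vertical_fov'])/2)
    R=np.array(c['R']);t=np.array(c['t']);o=-R.T@t
    uv=np.atleast_2d(uv).astype(float)
    d=np.c_[(uv[:,0]-c['cx'])/f,(uv[:,1]-c['cy'])/f,np.ones(len(uv))]@R
    return o+d*((z-o[2])/d[:,2])[:,None]
def proj(c,X):
    f=c['frame'].shape[0]/2/np.tan(np.radians(c['vertical_fov'])/2)
    p=np.atleast_2d(X)@np.array(c['R']).T+np.array(c['t'])
    return p[:,:2]/p[:,2:]*f+[c['cx'],c['cy']]
E
python3 - <<'E'
from h import *
for n in('top','scene'):
    c=cam(n,n+'0.png'); print(n,c['vertical_fov'],c['cx'],c['cy'],-np.array(c['R']).T@c['t'],np.array(c['R']).round(3).tolist())
print(robot.tips_ahead,robot.read_state())
E
```

```text
top 55.6495164126783 275.8737855508083 217.15968029377765 [0.42016869 0.11184861 0.98342377] [[0.095, -0.996, -0.0], [-0.974, -0.093, -0.207], [0.206, 0.02, -0.978]]
scene 57.33131543639418 279.228258793933 207.8143028375607 [1.15383714 0.36482887 0.64473301] [[-0.388, 0.922, -0.019], [0.617, 0.244, -0.748], [-0.684, -0.302, -0.664]]
0.025 {'t': 0.1, 'q': array([-1.24542557e+00,  1.31069552e-01,  1.48916701e+00,  7.86585282e-06,
        1.52301537e+00, -8.53988492e-02]), 'dq': array([ 0.00034376, -0.0019207 , -0.00078255,  0.00018076,  0.00024859,
       -0.00056103]), 'joint_torque': array([ 8.93850411e-04, -5.61339605e+01, -4.93100309e+01,  7.70377717e-02,
        2.90238712e-02, -5.61485126e-05]), 'tool_pos': array([ 0.23946015, -0.54962582,  0.24270379]), 'orientation': array([-3.07395095e+00, -6.40371882e-01,  2.99569285e-04]), 'force': array([-0.25064239,  1.05255605, -0.42831732]), 'wrist_torque': array([ 0.03599525, -0.0032619 ,  0.01286428]), 'gripper_force': 0.0, 'opening': 0.0931275532361619}
```

View pics/top0.png

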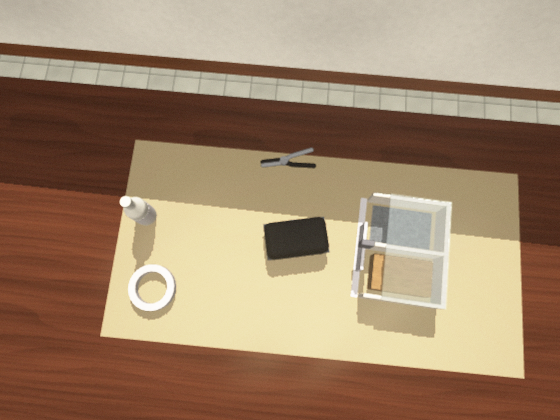

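View pics/scene0.png

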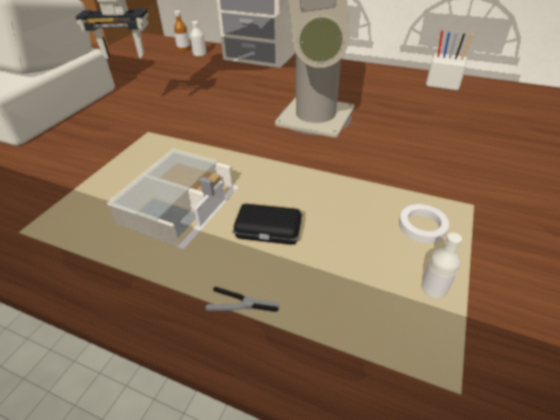

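The top view shows the rack at right (about px 355-450, 195-305) with its mouths to the left. The empty bay with the felt is the upper one (far from the robot, rack y=+60). The shutter tab is near (367,243), and the case is at about (296,238). The pliers are at (287,160), the spray at (140,212) and the tape at (152,288).

```bash
python3 - <<'E'
from h import *
a=cv2.imread('pics/top0.png')[180:320,255:465]
cv2.imwrite('pics/crop1.png',cv2.resize(a,(798,532),interpolation=cv2.INTER_CUBIC))
c=cam('top')
g=c['frame'].astype(int).sum(2)
m=((g<110)).astype(np.uint8); m[:,:258]=0;m[:,335:]=0;m[:212]=0;m[265:]=0
m=cv2.morphologyEx(m,cv2.MORPH_OPEN,np.ones((3,3),np.uint8))
k=max(cv2.findContours(m,0,1)[0],key=cv2.contourArea)
for z in (.026,.04,.052):
    P=back(c,k[:,0,:],z)[:,:2]; print(z,cv2.minAreaRect((P*1000).astype(np.float32)))
E
```

```text
Traceback (most recent call last):
ValueError: max() iterable argument is empty
```

View pics/crop1.png

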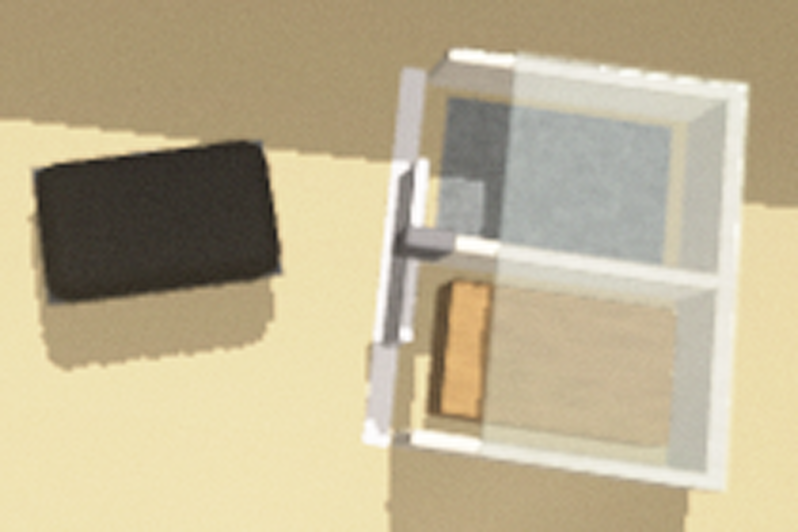

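```bash
cat > m.py <<'E'
from h import *
from scipy.optimize import least_squares
c=cam('top')
g=c['frame'].astype(int).max(2)
m=(g<75).astype(np.uint8); m[:,:258]=0;m[:,335:]=0;m[:212]=0;m[268:]=0
k=max(cv2.findContours(m,0,1)[0],key=cv2.contourArea)
for z in (.026,.04,.052):
    P=back(c,k[:,0,:],z)[:,:2]; print(z,cv2.minAreaRect((P*1000).astype(np.float32)))
# silhouette fit: hull of projected box 
def sil(p):
    x,y,a=p; pts=[]
    for z,i in ((.0,.006),(.008,0),(.044,0),(.052,.006)):
        for sx in(-1,1):
            for sy in(-1,1):
                for ex,ey in((i,.012+i),(.012+i,i)):
                    u=sx*(.075-ex);v=sy*(.044-ey)
                    pts.append((x+np.cos(a)*u-np.sin(a)*v,y+np.sin(a)*u+np.cos(a)*v,z))
    return cv2.convexHull(proj(c,pts).astype(np.float32))
def res(p):
    h=sil(p); return [cv2.pointPolygonTest(h,(float(q[0]),float(q[1])),True) for q in k[:,0,:]]
p0=[*(P.mean(0)),-1.7]
s=least_squares(res,p0,diff_step=1e-3); print('case',s.x,np.std(s.fun),np.mean(s.fun))
E
python3 m.py; python3 - <<'E'
from h import *
c=cam('top')
cr=np.array([[748,85],[725,490],[450,50],[408,437]])/3.8+[255,180]-.4
P=back(c,cr,.072);print(P.round(4)); print('w',np.linalg.norm(P[0]-P[1]),'d',np.linalg.norm(P[0]-P[2]),np.linalg.norm(P[1]-P[3]))
d=(P[0]-P[1])[:2];print('rack y dir deg',np.degrees(np.arctan2(d[1],d[0])))
for uv in ([405,240],[455,240],[428,240]): print('tab',back(c,np.array(uv)/3.8+[255,180],.107))
f=np.array([[445,97],[672,127],[662,262]])/3.8+[255,180]-.4
print('felt',back(c,f,0))
E
```

```text
0.026 ((575.1834716796875, 77.88565826416016), (88.55877685546875, 149.04608154296875), 12.839960098266602)
0.04 ((572.9169311523438, 78.38230895996094), (87.26384735107422, 146.8666534423828), 12.839958190917969)
0.052 ((570.9739379882812, 78.80797576904297), (86.15386962890625, 144.99856567382812), 12.839977264404297)
case [ 0.57427958  0.07867339 -1.34898442] 0.469908709506499 1.3453387827172645
[[ 0.6874 -0.2789  0.072 ]
 [ 0.44   -0.2663  0.072 ]
 [ 0.6925 -0.0936  0.072 ]
 [ 0.4529 -0.0794  0.072 ]]
w 0.24779992049068097 d 0.1853113090443827 0.18739777756591153
rack y dir deg -2.894861610391839
tab [[ 0.56367412 -0.06556625  0.107     ]]
tab [[ 0.56643715 -0.09465255  0.107     ]]
tab [[ 0.56494512 -0.07894598  0.107     ]]
felt [[ 6.81077442e-01 -1.07953241e-01  1.11022302e-16]
 [ 6.74813445e-01 -2.59424750e-01  0.00000000e+00]
 [ 5.83494804e-01 -2.54196586e-01  0.00000000e+00]]
```

```bash
cat >> h.py <<'E'
YAW=np.radians(-92.8); C=np.array([.5683,-.1777])
xr=np.array([np.cos(YAW),np.sin(YAW)]); yr=np.array([-xr[1],xr[0]])
def rk(p): d=np.array(p)[:2]-C; return np.array([d@xr,d@yr])*1000
from scipy.spatial.transform import Rotation as Ro
def need(x,y,z,yaw):  # rack mm, z mm TCP, yaw=tool x relative to rack y axis, rad
    s=robot.read_state(); R=Ro.from_rotvec(s['orientation']).as_matrix()
    w=np.r_[C+xr*x/1000+yr*y/1000,z/1000]
    cy=np.arctan2(R[1,0],R[0,0]); ty=np.arctan2(yr[1],yr[0])+yaw
    tw=-((ty-cy+np.pi)%(2*np.pi)-np.pi)
    cx=np.array([np.cos(ty),np.sin(ty),0]); R2=np.c_[cx,np.cross([0,0,-1],cx),[0,0,-1]]
    print('now rack',rk(s['tool_pos']).round(1),'z',s['tool_pos'][2].round(4),'tilt',R[2,2].round(5),'twist',tw.round(4),'delta cm (after twist)',(R2.T@(w-s['tool_pos'])*100).round(2),'F',s['force'].round(1))
E
python3 -c "
from h import *
need(-99,25,244,0)"
```

```text
now rack [ 387.8 -310.2] z 0.2431 tilt -1.0 twist 0.4596 delta cm (after twist) [ 33.52 -48.68  -0.09] F [-0.1  0.2 -0.5]
```

Call:
apply_moves(
  delta_pos=[
    [0,0,0],
    [0,0,0],
    [0,0,0],
  ],
  twist=[0.153,0.153,0.153],
  gripper=0,
)

```text
t: 0.62
tool_pos: [0.2396, -0.55, 0.2435]
orientation: [-3.14, 0.084, 0.0]
force: [-0.3, 0.3, 0.6]
opening: 0.0678
gripper_force: 0.0
```

```bash
python3 -c "
from h import *
need(-99,25,244,0)"
```

```text
now rack [ 387.9 -310.1] z 0.2435 tilt -1.0 twist -0.0044 delta cm (after twist) [ 33.51 -48.69  -0.05] F [-0.3  0.3  0.6]
```

Call:
apply_moves(
  delta_pos=[
    [2.1,-3.05,0],
    [2.1,-3.05,0],
    [2.1,-3.05,0],
    [2.1,-3.05,0],
    [2.1,-3.05,0],
    [2.1,-3.05,0],
    [2.1,-3.05,0],
    [2.1,-3.05,0],
  ],
  twist=[0,0,0,0,0,0,0,0],
)

```text
t: 1.62
tool_pos: [0.4198, -0.3134, 0.2436]
orientation: [3.141, -0.076, 0.0]
force: [0.1, -0.1, 1.3]
opening: 0.0005
gripper_force: 0.0
```

Call:
apply_moves(
  delta_pos=[
    [2.1,-3.05,0],
    [2.1,-3.05,0],
    [2.1,-3.05,0],
    [2.1,-3.05,0],
    [2.1,-3.05,0],
    [2.1,-3.05,0],
    [2.1,-3.05,0],
    [2.1,-3.05,0],
  ],
  twist=[0,0,0,0,0,0,0,0],
)

```text
t: 2.62
tool_pos: [0.5994, -0.0778, 0.2436]
orientation: [3.141, -0.076, -0.0]
force: [0.4, -0.4, -1.0]
opening: 0.0003
gripper_force: 0.0
```

```bash
python3 -c "
from h import *
need(-99,25,112,0)
cam('scene','s1.png')"
```

```text
now rack [-101.3   26.1] z 0.2436 tilt -1.0 twist 0.0007 delta cm (after twist) [-0.11  0.23 13.16] F [ 0.4 -0.4 -1. ]
```

Call:
apply_moves(
  delta_pos=[
    [0,0.2,3.3],
    [0,0,3.3],
    [0,0,3.3],
    [0,0,3.2],
    [0,0,0],
  ],
  twist=[0,0,0,0,0],
)

```text
t: 3.3
tool_pos: [0.596, -0.0804, 0.1093]
orientation: [-3.139, 0.076, 0.01]
force: [-0.6, 0.4, 0.7]
opening: 0.0004
gripper_force: 0.0
```

Call:
apply_moves(
  delta_pos=[
    [-1,0,0],
    [-1,0,0],
    [-1,0,0],
    [-1,0,0],
    [-1,0,0],
    [-1,0,0],
    [-0.6,0,0],
    [-0.3,0,0],
  ],
  twist=[0,0,0,0,0,0,0,0],
)

```text
t: 4.3
tool_pos: [0.5295, -0.0775, 0.1126]
orientation: [-3.141, 0.076, -0.001]
force: [11.1, 0.4, -7.2]
opening: 0.0006
gripper_force: 5.2
```

```bash
python3 -c "
from h import *
need(-99,-46,112,0)"
```

```text
now rack [-98.2 -43.6] z 0.1126 tilt -1.0 twist 0.0006 delta cm (after twist) [-0.24 -0.08  0.06] F [11.1  0.4 -7.2]
```

Call:
apply_moves(
  delta_pos=[
    [-0.1,0,0],
    [-0.1,0,0],
    [0,0,0],
  ],
  twist=[0,0,0],
)

```text
t: 4.68
tool_pos: [0.5295, -0.0775, 0.1127]
orientation: [3.141, -0.076, 0.006]
force: [11.5, -0.2, -8.1]
opening: 0.0005
gripper_force: 5.7
```

Call:
apply_moves(
  delta_pos=[
    [0.6,0,0],
    [0.4,0,-2],
    [0,0,-4],
    [0,-4,-4],
    [0,-4,0],
    [0,-4,0],
    [0,0,0],
  ],
  twist=[0,0,0,0,0,0,0],
)

```text
t: 5.55
tool_pos: [0.5432, 0.0443, 0.2124]
orientation: [-3.14, 0.07, 0.002]
force: [-0.2, -0.5, 0.8]
opening: 0.0005
gripper_force: 0.0
```

```bash
python3 -c "
from h import *
need(-256,-120,200,0)
a=cam('top')['frame'][:,:,::-1]
cv2.imwrite('pics/t2.png',cv2.resize(a[170:330,240:460],(792,576),interpolation=2))"
```

```text
now rack [-220.5  -35.9] z 0.2124 tilt -1.0 twist 0.004 delta cm (after twist) [-8.41 -3.55  1.24] F [-0.2 -0.5  0.8]
```

View pics/t2.png

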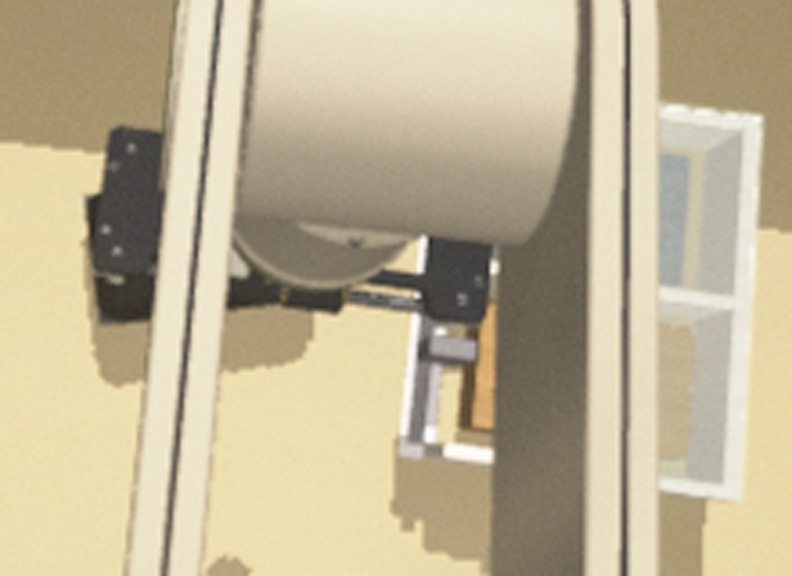

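The gripper now hides much of the view. The tab shows at crop (453,348), and the panel ends near the rack's near front corner (410,445), so the shutter is at the y=-60 stop. The 11 N force agrees with that. Next is the sideways push of the case.

Call:
apply_moves(
  delta_pos=[
    [-3,-1.5,0],
    [-3,-2,0],
    [-1.5,0,0],
    [0,0,4],
    [0,0,4.5],
    [0,0,4.5],
    [0,0,4.5],
    [0,0,0],
  ],
  twist=[0,0,0,0,0,0,0,0],
  gripper=8,
)

```text
t: 6.6
tool_pos: [0.4664, 0.0793, 0.0339]
orientation: [3.139, -0.077, -0.014]
force: [0.2, -0.2, -0.1]
opening: 0.0756
gripper_force: 0.0
```

```bash
python3 -c "
from h import *
need(-256,8,37,0)"
```

```text
now rack [-251.7 -114.3] z 0.0339 tilt -0.99996 twist -0.0004 delta cm (after twist) [12.23 -0.43 -0.31] F [ 0.2 -0.2 -0.1]
```

Call:
apply_moves(
  delta_pos=[
    [1.2,-0.1,0],
    [1.2,-0.1,0],
    [1.2,-0.1,0],
    [1.2,-0.1,0],
    [1.2,0,0],
    [1.2,0,0],
    [1.2,0,0],
    [1.2,0,0],
  ],
  twist=[0,0,0,0,0,0,0,0],
)

```text
t: 7.6
tool_pos: [0.567, 0.0798, 0.0375]
orientation: [3.141, -0.076, -0.001]
force: [-2.1, 0.4, 1.4]
opening: 0.0797
gripper_force: 1.3
```

Call:
apply_moves(
  delta_pos=[
    [1,0,0],
    [0.8,0,0],
    [0.5,0,0],
    [0.3,0,0],
    [0,0,0],
  ],
  twist=[0,0,0,0,0],
)

```text
t: 8.22
tool_pos: [0.5927, 0.0787, 0.0377]
orientation: [-3.141, 0.076, -0.001]
force: [-0.1, -0.1, -0.1]
opening: 0.0804
gripper_force: 0.0
```

```bash
python3 -c "
from h import *
need(-256,8,37,0)"
```

```text
now rack [-257.2   11.8] z 0.0377 tilt -1.0 twist 0.0007 delta cm (after twist) [-0.38  0.12  0.07] F [-0.1 -0.1 -0.1]
```

Call:
apply_moves(
  delta_pos=[
    [-2,0,0],
    [-2,0,-3],
    [0,0,-5],
    [0,0,-5],
    [0,-4,-3],
    [0,-5,0],
    [0,-5,0],
    [0,-5,0],
  ],
  twist=[0,0,0,0,0,0,0,0],
)

```text
t: 9.22
tool_pos: [0.5616, 0.2719, 0.1981]
orientation: [-3.14, 0.076, -0.002]
force: [0.8, -0.3, -0.3]
opening: 0.0802
gripper_force: 0.0
```

Call:
apply_moves(
  delta_pos=[
    [0,0,0],
    [0,0,0],
    [0,0,0],
    [0,0,0],
    [0,0,0],
    [0,0,0],
    [0,0,0],
    [0,0,0],
  ],
  twist=[-0.175,-0.175,-0.175,-0.175,-0.175,-0.175,-0.175,-0.175],
  gripper=5,
)

```text
t: 10.22
tool_pos: [0.5616, 0.2704, 0.1977]
orientation: [2.445, 1.972, 0.001]
force: [-0.7, -0.2, 0.3]
opening: 0.0497
gripper_force: 0.0
```

Call:
apply_moves(
  delta_pos=[
    [0,0,0],
    [0,0,0],
  ],
  twist=[-0.171,0],
)

```text
t: 10.48
tool_pos: [0.5615, 0.2704, 0.1977]
orientation: [2.275, 2.166, 0.001]
force: [-0.0, -0.4, 0.7]
opening: 0.05
gripper_force: 0.0
```

```bash
python3 -c "
from h import *
need(-370,60,200,np.pi/2)
cam('scene','s3.png')
a=cam('top')['frame'][:,:,::-1]
cv2.imwrite('pics/t3.png',cv2.resize(a[150:320,200:460],(780,510),interpolation=2))"
```

```text
now rack [-447.2  -28.6] z 0.1977 tilt -1.0 twist -0.0001 delta cm (after twist) [-7.72  8.86 -0.23] F [-0.  -0.4  0.7]
```

View pics/t3.png

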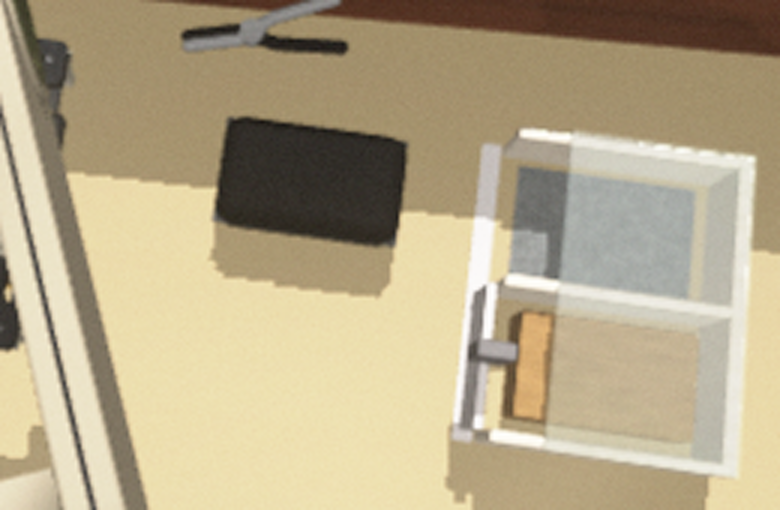

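The shutter is at its stop in front of the carton bay (tab at crop (497,350)), and the far bay is open. The case is in line with the rack, with its centre at crop (312,180). Next I measure it.

```bash
python3 - <<'E'
src=open('m.py').read()
src=src.replace("m[:,:258]=0;m[:,335:]=0;m[:212]=0;m[268:]=0","m[:,:262]=0;m[:,345:]=0;m[:186]=0;m[240:]=0").replace("-1.7]","-1.62]")
src+="""
q=back(c,k[:,0,:],.035)[:,:2];b=cv2.minAreaRect((q*1000).astype(np.float32));print(b,'rack',rk(np.array(b[0])/1000),'fit',rk(s.x[:2]),'dyaw deg',np.degrees(s.x[2]-YAW))
print('tab',rk(back(c,np.array([497,350])/3+[200,150],.107)[0]))
need(-360,60,37,np.pi/2)
"""
open('m2.py','w').write(src);exec(src)
E
```

```text
0.026 ((646.3300170898438, 65.27232360839844), (149.24746704101562, 91.33866119384766), 87.27667236328125)
0.04 ((643.0230102539062, 65.95337677001953), (147.06504821777344, 90.00306701660156), 87.27664947509766)
0.052 ((640.1882934570312, 66.5371322631836), (145.19444274902344, 88.85822296142578), 87.27665710449219)
case [ 0.64560539  0.06598203 -1.61581427] 0.48657737584805827 1.3286506426107214
((644.2041015625, 65.71014404296875), (147.84451293945312, 90.48006439208984), 87.27667999267578) rack [-246.82744365   63.92295299] fit [-247.16745565   65.30928584] dyaw deg 0.22066197369129986
tab [-97.7498601  -60.59964684]
now rack [-447.2  -28.7] z 0.1977 tilt -1.0 twist -0.0027 delta cm (after twist) [-8.72  8.87 16.07] F [-0.   0.1 -0.3]
```

Call:
apply_moves(
  delta_pos=[
    [-3,3,0],
    [-3,3.4,0],
    [-2.7,3,0],
    [0,0,4],
    [0,0,4],
    [0,0,4],
    [0,0,4],
    [0,0,0],
  ],
  twist=[0,0,0,0,0,0,0,0],
)

```text
t: 11.62
tool_pos: [0.6477, 0.1782, 0.0331]
orientation: [-2.273, -2.162, 0.011]
force: [-1.6, -0.4, 0.1]
opening: 0.05
gripper_force: 0.0
```

```bash
python3 -c "
from h import *
need(-85,60,37,np.pi/2)"
```

```text
now rack [-359.4   62. ] z 0.0331 tilt -0.99997 twist -0.0012 delta cm (after twist) [-27.44  -0.2   -0.39] F [-1.6 -0.4  0.1]
```

Call:
apply_moves(
  delta_pos=[
    [-1,0,0],
    [-1,0,0],
    [-1,0,0],
    [-1.2,-0.05,0],
    [-1.2,-0.05,0],
    [-1.2,-0.05,0],
    [-1.2,-0.05,0],
    [-1.2,-0.05,0],
  ],
  twist=[0,0,0,0,0,0,0,0],
)

```text
t: 12.62
tool_pos: [0.6443, 0.0884, 0.0376]
orientation: [-2.274, -2.167, 0.0]
force: [0.5, 2.6, 1.6]
opening: 0.0497
gripper_force: 1.4
```

Call:
apply_moves(
  delta_pos=[
    [-1,-0.05,0],
    [-1,-0.05,0],
    [-1,-0.05,0],
    [-0.5,0,0],
    [0,0,0],
  ],
  twist=[0,0,0,0,0],
)

```text
t: 13.25
tool_pos: [0.641, 0.0536, 0.0373]
orientation: [-2.275, -2.167, 0.001]
force: [0.1, 0.7, 0.5]
opening: 0.0499
gripper_force: 0.0
```

```bash
python3 -c "
from h import *
need(-85,60,37,np.pi/2)
cam('scene','s4.png');a=cam('top')['frame'][:,:,::-1]
b=cv2.imread('pics/s4.png')[110:290,80:320]
a=a[170:310,270:460]
cv2.imwrite('pics/t4.png',np.hstack([cv2.resize(b,(400,300)),cv2.resize(a,(400,300))]))"
```

```text
now rack [-234.5   61.3] z 0.0373 tilt -1.0 twist 0.0003 delta cm (after twist) [-14.95  -0.13   0.03] F [0.1 0.7 0.5]
```

View pics/t4.png

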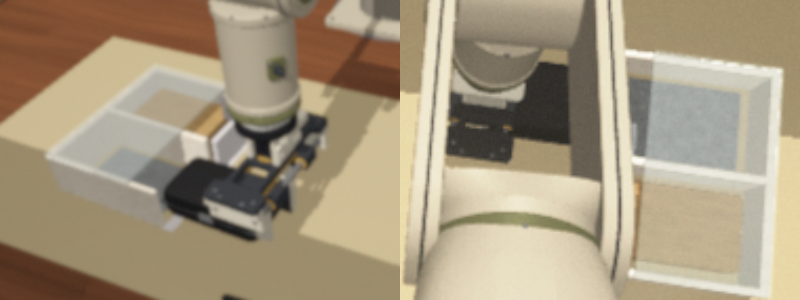

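The case's nose is just entering the empty bay, squarely between the walls. The fingers bear on its rear end. Pushing on.

Call:
apply_moves(
  delta_pos=[
    [-0.8,-0.1,0],
    [-1,0,0],
    [-1,0,0],
    [-1,0,0],
    [-1,0,0],
    [-1,0,0],
    [-1,0,0],
    [-1,0,0],
  ],
  twist=[0,0,0,0,0,0,0,0],
)

```text
t: 14.35
tool_pos: [0.6365, -0.0242, 0.0376]
orientation: [2.274, 2.167, 0.0]
force: [0.1, 0.7, -0.5]
opening: 0.05
gripper_force: 0.4
```

Call:
apply_moves(
  delta_pos=[
    [-1,0,0],
    [-1,0,0],
    [-1,0,0],
    [-1,0,0],
    [-1,0,0],
    [-0.5,0,0],
    [0,0,0],
  ],
  twist=[0,0,0,0,0,0,0],
)

```text
t: 15.22
tool_pos: [0.6339, -0.079, 0.0377]
orientation: [2.275, 2.167, -0.0]
force: [0.2, 0.1, 0.2]
opening: 0.0499
gripper_force: 0.0
```

```bash
python3 -c "
from h import *
need(-85,60,37,np.pi/2)"
```

```text
now rack [-101.8   60.7] z 0.0377 tilt -1.0 twist 0.0003 delta cm (after twist) [-1.68 -0.07  0.07] F [0.2 0.1 0.2]
```

Call:
apply_moves(
  delta_pos=[
    [-0.6,0,0],
    [-0.5,0,0],
    [-0.4,0,0],
    [-0.2,0,0],
    [0,0,0],
  ],
  twist=[0,0,0,0,0],
)

```text
t: 15.85
tool_pos: [0.633, -0.0958, 0.0376]
orientation: [2.274, 2.167, -0.0]
force: [-0.3, 0.1, -0.4]
opening: 0.0497
gripper_force: 0.0
```

Call:
apply_moves(
  delta_pos=[
    [2,0,0],
    [4,0,0],
    [5,0,0],
    [4,0,-4],
    [3,0,-5],
    [3,0,-5],
    [3,0,0],
    [0,0,0],
  ],
  twist=[0,0,0,0,0,0,0,0],
  gripper=5,
)

```text
t: 16.85
tool_pos: [0.6443, 0.1478, 0.1785]
orientation: [2.27, 2.171, 0.002]
force: [-1.1, -0.9, 0.1]
opening: 0.0499
gripper_force: 0.0
```

```bash
python3 -c "
from h import *
need(-99,-90,180,np.pi/2)
a=cam('top')['frame'][:,:,::-1]
cv2.imwrite('pics/t5.png',cv2.resize(a[180:310,330:460],(600,600),interpolation=2))"
```

```text
now rack [-328.8   60. ] z 0.1785 tilt -1.0 twist 0.0045 delta cm (after twist) [-22.98 -15.    -0.15] F [-1.1 -0.9  0.1]
```

View pics/t5.png

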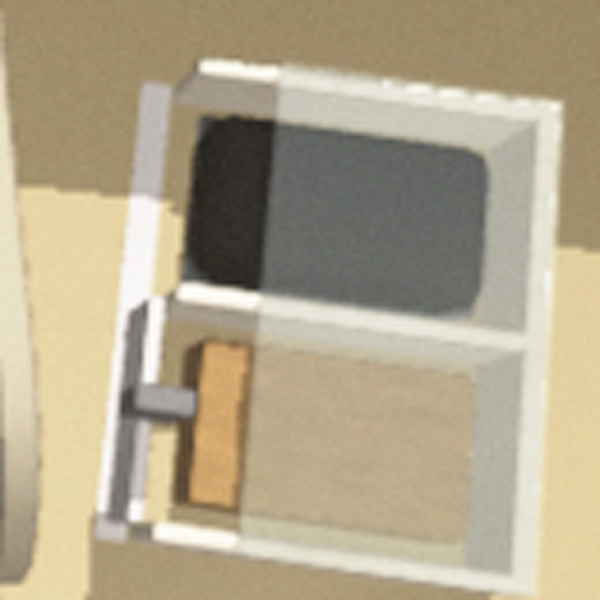

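The case is wholly in the far bay: its rear is at crop x≈190, behind the wall ends and well inside the shutter track. The shutter tab is at (165,402). Now to close the shutter.

Call:
apply_moves(
  delta_pos=[
    [-3,-3,0],
    [-3.5,-3,0],
    [-3.5,-3,0],
    [-3.5,-3,0],
    [-3.5,-3,0],
    [-3,-1.5,0],
    [-3,0,0],
    [0,0,0],
  ],
  twist=[0,0,0,0,0,0,0,0],
  gripper=0,
)

```text
t: 17.9
tool_pos: [0.4677, -0.0794, 0.1769]
orientation: [-2.277, -2.163, 0.002]
force: [1.0, 0.5, 0.0]
opening: 0.0002
gripper_force: 0.0
```

```bash
python3 -c "
from h import *
need(-98,-108,112,np.pi/2)"
```

```text
now rack [ -93.3 -105.3] z 0.1769 tilt -1.0 twist -0.0027 delta cm (after twist) [ 0.47 -0.27  6.49] F [1.  0.5 0. ]
```

Call:
apply_moves(
  delta_pos=[
    [0.4,0,2],
    [0,0,2.2],
    [0,0,2.2],
    [0,0,0],
  ],
  twist=[0,0,0,0],
)

```text
t: 18.4
tool_pos: [0.467, -0.0725, 0.1113]
orientation: [-2.271, -2.165, 0.004]
force: [-1.2, -1.1, 0.2]
opening: 0.0004
gripper_force: 0.0
```

Call:
apply_moves(
  delta_pos=[
    [0,1,0],
    [0,1,0],
    [0,1.2,0],
    [0,1.5,0],
    [0,1.5,0],
    [0,1.5,0],
    [0,1.5,0],
    [0,1.2,0],
  ],
  twist=[0,0,0,0,0,0,0,0],
)

```text
t: 19.4
tool_pos: [0.574, -0.0787, 0.1139]
orientation: [2.274, 2.167, 0.0]
force: [-1.7, -0.7, 1.2]
opening: 0.0002
gripper_force: 0.7
```

```bash
python3 -c "
from h import *
need(-98,36,112,np.pi/2)"
```

```text
now rack [-99.2   0.9] z 0.1139 tilt -1.0 twist 0.0009 delta cm (after twist) [-0.12  3.51  0.19] F [-1.7 -0.7  1.2]
```

Call:
apply_moves(
  delta_pos=[
    [0,0.9,0],
    [0,0.8,0],
    [0,0.7,0],
    [0,0.5,0],
    [0,0.3,0],
    [0,0.2,0],
    [0,0,0],
  ],
  twist=[0,0,0,0,0,0,0],
)

```text
t: 20.27
tool_pos: [0.6069, -0.0801, 0.1136]
orientation: [2.274, 2.167, 0.0]
force: [-0.2, 0.1, 0.5]
opening: 0.0007
gripper_force: 0.0
```

```bash
python3 -c "
from h import *
need(-98,36,112,np.pi/2)"
```

```text
now rack [-99.3  33.8] z 0.1136 tilt -1.0 twist 0.0009 delta cm (after twist) [-0.13  0.22  0.16] F [-0.2  0.1  0.5]
```

Not at the stop yet, so I creep on until the force rises.

Call:
apply_moves(
  delta_pos=[
    [0,0.2,0],
    [0,0.1,0],
    [0,0.1,0],
    [0,0,0],
  ],
  twist=[0,0,0,0],
)

```text
t: 20.78
tool_pos: [0.6108, -0.0804, 0.1136]
orientation: [2.274, 2.167, 0.0]
force: [-1.2, -0.3, -0.5]
opening: 0.0008
gripper_force: 0.2
```

Call:
apply_moves(
  delta_pos=[
    [0,0.2,0],
    [0,0.1,0],
    [0,0.1,0],
    [0,0,0],
  ],
  twist=[0,0,0,0],
)

```text
t: 21.28
tool_pos: [0.612, -0.0804, 0.1135]
orientation: [-2.271, -2.164, 0.007]
force: [-17.8, 2.2, 12.0]
opening: 0.0004
gripper_force: 9.3
```

Call:
apply_moves(
  delta_pos=[
    [0,-0.8,0],
    [0,-1.2,0],
    [0,0,-4],
    [0,0,-5],
    [4,0,0],
    [5,-3,0],
    [5,-3,0],
    [5,-3,0],
  ],
  twist=[0,0,0,0,0,0,0,0],
)

```text
t: 22.28
tool_pos: [0.5128, 0.1158, 0.2037]
orientation: [2.274, 2.167, 0.001]
force: [0.6, 0.9, 0.2]
opening: 0.0001
gripper_force: 0.0
```

Call:
apply_moves(
  delta_pos=[
    [3,-3,0],
    [3,-3,0],
    [0,0,0],
  ],
  twist=[0,0,0],
)

```text
t: 22.65
tool_pos: [0.4552, 0.179, 0.2037]
orientation: [-2.27, -2.171, -0.001]
force: [-0.3, 0.5, -0.2]
opening: 0.0006
gripper_force: 0.0
```

```bash
python3 -c "
from h import *
cam('scene','s6.png');a=cam('top')['frame'][:,:,::-1]
b=cv2.imread('pics/s6.png')
cv2.imwrite('pics/t6.png',np.hstack([cv2.resize(b,(400,300)),cv2.resize(a[180:310,290:463],(400,300),interpolation=2)]))"
```

```text
(no output)
```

View pics/t6.png

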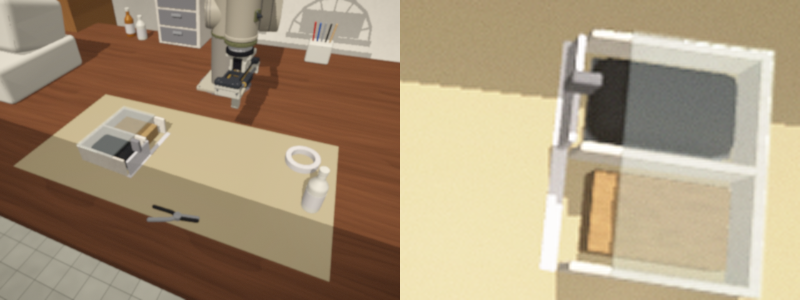

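The shutter now covers the far bay (tab at about (588,82) in the right half) with the case behind it. The carton, spray, tape and pliers have not moved, and the arm is clear.

```bash
python3 -c "
from h import *
print(robot.close_job())"
```

```text
the job is handed in; nothing more can be done
None
```

The job is handed in: the case is wholly inside the previously empty bay, the shutter is against its stop in front of it, and the carton, spray, tape and pliers look unmoved in the last picture.

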